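# Put a drone battery away and shut the battery safe

### The job

Put the drone battery with the red band away in the empty pocket of the battery safe, set down and not dropped. Then push the open lid over past upright from behind and let go so that it drops by its own weight, and once it has come to rest on the catch press its front edge down, feeling for the snap and never hard, until the lid stays shut. Leave everything else on the bench alone.

Things in the scene. Friction and masses are not known exactly. Their poses are not given: they have to be found in the camera images.
- safe: battery safe: grey open sheet-steel box fixed to the bench, 140 (its x) x 200 (its y) x 80 mm high, walls 3 mm. Origin: centre of its underside. The lid is hinged on the rim of its +x wall. Its -x wall is the front. Inside, a rigid foam insert, top 26 mm above the bench, has two pockets side by side along y, each 44 (x) x 82 (y) mm and 18 mm deep.
- safe_front (a point): middle of the upper rim of the safe's front wall; axes as the safe's. Below it sits a steel catch with a sprung roller and rubber buffers, 50 mm wide, reaching 39 mm in front of the wall and up to 75 mm above the bench. Catch and buffers were set by hand, up to 4 mm higher or lower from safe to safe, so the end of the lid's travel must be felt.
- empty_pocket (a point): centre of the floor of the empty pocket, 8 mm above the bench; axes as the safe's. The pack fits lying flat with its long side along the safe's y, either way round, with 3 mm of play on each side.
- pack: the battery to put away: black hard case with a red band, 76 (its x) x 38 (its y) x 44 mm (z), about 240 g, lying flat on the bench. Origin: centre of its underside.
- stored_pack: a like battery with a blue band that already lies in the other pocket. Origin: centre of its underside. Leave it there.
- lid (a joint): lid angle in rad: 0 level, 1.571 upright, grows as it opens, stop at 2.05; starts at 1.64 to 2.05, leaning back away from the front. Soft-close hinge with friction: stays put near upright, drops by itself from 1.4 to 1.2 rad (its mass varies), taking 1 to 2 s; not to be touched between 0.95 and 0.2. Comes to rest ajar on the catch at 0.045 to 0.105; snapped in it rests at -0.03 to 0.03.
- lid_hinge (a point): middle of the hinge axis, 70 mm in +x of the safe's origin and 83 mm above the bench. Its axes turn with the lid; with the lid level they are the safe's.
- lid_edge (a point): middle of the free edge of the lid, 144 mm from the hinge. Yellow steel lid, 205 mm along the hinge, 5 mm thick, with a skirt and a 30 mm tongue on the inner side. Axes turn with the lid: -x runs from hinge to free edge, z out of the outer face (the back when it stands open). Swinging up, the edge rises as much as 16 mm and can jam under a finger or knuckle that does not rise with it.
- lid_press (a point): point on the lid's outer face, on a black strip in mid-width, 122 mm from the hinge: where to press it shut. The catch gives way at some 6 to 14 N pressed straight down here, the lid goes light, snaps down on to stiff buffers and the push turns hard. Not snapped in, it springs back ajar. More than 22 N from the robot on the lid bends it.
- motor: red motor, 29 mm across, 32 mm high, bystander. Origin: centre of its underside.
- screw_bowl: steel bowl with screws, 84 mm across, 28 mm high, bystander. Origin: centre of its underside.
- frame_plate: yellow plate 110 x 45 x 4 mm lying flat, bystander. Origin: centre of its underside.
- hex_driver: screwdriver with a red handle, 160 mm long, lying, bystander. Origin: on its underside.
- hex_block: blue block 60 x 35 x 30 mm with upright hex keys to 95 mm high, bystander. Origin: centre of its underside.
Mind the look-alikes: they are no part of the job. What is shaped like the pack but pink or purple is not meant.

How it is judged:
On the way, in this order (a step that is already met when the one before it is completed fails the run):
1. the pack lies flat in the empty pocket and is let go, the lid still open (x of pack in the frame of empty_pocket between -0.006 and 0.006 m and y of pack in the frame of empty_pocket between -0.006 and 0.006 m and z of pack in the frame of empty_pocket below 0.003 m and angle between pack's own z axis and vertical below 0.06 rad and angle between the x axis of pack and the y axis of safe, either way round below 0.15 rad and not (contact force between any of the fingers, the arm and pack above 0.3 N) and linear speed of pack below 0.03 m/s and value of joint lid above 1 rad), for 0.2 s.
2. the lid has dropped and rests ajar on the catch, untouched by the robot (value of joint lid between 0.036 and 0.14 rad and velocity of joint lid between -0.05 and 0.05 rad/s and not (contact force between any of the fingers, the arm and lid above 0.3 N)), for 0.2 s.
At the end, for the whole second after the job is handed in: the red-banded pack lies flat in the empty pocket (within 6 mm of its centre, on its floor) and the lid is snapped in and stays shut with the robot off it (lid angle below 0.036 rad, where a lid that has not snapped in rests at 0.045 or more) (x of pack in the frame of empty_pocket between -0.006 and 0.006 m and y of pack in the frame of empty_pocket between -0.006 and 0.006 m and z of pack in the frame of empty_pocket below 0.003 m and angle between pack's own z axis and vertical below 0.06 rad and angle between the x axis of pack and the y axis of safe, either way round below 0.15 rad and value of joint lid between -0.045 and 0.036 rad and not (contact force between any of the fingers, the arm and lid above 0.3 N) and not (contact force between any of the fingers, the arm and pack above 0.3 N)); the robot touches nothing.
It fails at once if the robot bears on the lid with more than 22 N (contact force between any of the fingers, the arm and lid above 22 N).
It fails at once if the robot touches the lid on its way down (between 0.95 and 0.2 rad) instead of letting it drop (value of joint lid between 0.2 and 0.95 rad and contact force between any of the fingers, the arm and lid above 0.3 N).
It fails at once if the pack is dropped (linear speed of pack above 0.45 m/s and not (contact force between any of the fingers, the arm and pack above 0.1 N)).
It fails at once if the stored pack is lifted or shifted out of its place (distance of stored_pack from where it was at the start of the episode above 0.012 m).
It fails at once if another thing on the bench is disturbed (distance of any of motor, screw_bowl, frame_plate, hex_driver, hex_block from where it was at the start of the episode above 0.025 m).
It also fails if it takes over 72 s, if anything falls off the work surface, if the arm or the gripper's body presses on something with over 40 N, if the wrist force passes 120 N, or if a joint passes its speed limit or range.

### The arm

A 6-joint arm with a two-finger parallel gripper is mounted at the origin on the work surface. World frame = base frame: x ahead of the robot, y to its left, z up, the work surface at z = 0. Lengths are in m, angles in rad, forces in N, time in s.
With the tool pointing down it reaches from about 0.25 to 0.775 m from the base axis. Payload 4 kg.
Tool frame: the origin (TCP) lies between the finger pads; the fingertips stand 25 mm ahead of it and the grasp point (between the pads) lies 6 mm ahead of it; z points along the fingers, y is the line along which they close (so a half turn about z gives the same grasp; the last joint's range is limited). The gripper opens to 85 mm and grips with 20 to 120 N. Pads are 22 mm wide; open, the fingers measure 114 mm over their backs; the gripper's body (76 mm by 85 mm) begins 54 mm behind the grasp point. The pads swing forward as they close: fully open they stand 13 mm farther back than shut.
Start: joints at [-1.4, 0.087, 1.371, -0, 1.684, -0.103], TCP at [0.149, -0.53, 0.256] pointing down, gripper open.
Joint ranges: [-3.1, 3.1], [-0.76, 2.03], [0.27, 2.55], [-1.08, 4.22], [0.17, 2.65], [-2.57, 2.57]. Speed limits (rad/s): [2.79, 2.79, 3.14, 3.14, 3.14, 3.14].

### API

Orientations are given as a unit quaternion [w, x, y, z].
In Python, from rig import r gives the robot as it stands. The module is installed in compiled form; this text tells all that it offers.
- The arm moves only by the shell command python3 -m handwheel 'ROWS'. ROWS is JSON, one flat list of numbers, 7 for each row, row after row: the closure, from 0 (fully open) to 1 (shut), then the shift along the tool's x, y, z scaled (see below), then the turn, a rotation vector about the tool's x, y, z scaled (see below). A call has 1 to 12 rows; each row is the pose to reach, as a shift and turn from the pose commanded when the call began, along the tool's axes at that moment; what a row does not reach only later rows make up. The controller multiplies each number of a shift by 0.2 m and each number of a turn by 90 degrees. A row lasts 1/12 s, in which the tool goes at most 41.7 mm and 7.16 degrees, less where a joint would pass 70% of its speed; a pose out of reach is approached as far as the arm can. A call with a number of a shift or a turn outside -1 to 1 is refused whole. A call with a gripper value outside its range is refused whole. The fingers move at their own pace and stop on an object; the grip force is fixed at half the most. Time passes only in rows, so rows that repeat a pose let the fingers close. It gives the time, the measured TCP pose, the force, the opening and the grip force at its end, in the units of the state.
- r.observe(): the state, without advancing time (a new reading comes with each control period).
- r.snapshot(name): name is "scene" or "top" or "wrist"; returns a dict with "image" (400x640x3 uint8, blue, green, red), "mtx" (3x3 intrinsics, pixels), "k1" (the pictures are not rectified: a ray, as slopes to the right and down, at radius r is drawn at 1 + k1 r^2 times it, then the intrinsics apply), "rvec" (rotation vector, rad) and "tvec" (3), from world to camera coordinates, as OpenCV has them. Camera axes: x right, y down, z forward; pixel columns grow to the right and rows downward; lengths in m; the calibration is good to about 2 mm. A picture is of the moment at which its call begins. There is no depth.
- r.hand_in(): hands the job in; it is judged then, once.
Trained networks look in the newest picture that a camera, given by its name, has taken for a name from the list of things; names that differ only in an ending like _2 or _b are one class to them, and where a whole thing is asked for, a point or a joint stands for the part that bears it (a point fixed in the world has none). Each returns a list of dicts, best first, with "score" (0 to 1); they miss things now and then, are a little off and sometimes report something else, mostly with a low value. They report only what shows in the picture. A call takes as long as a camera call. They do not tell look-alikes from the thing itself.
- r.cut_out(query, camera): "pixels" (400x640 bool, what is visible of it).
- r.tip_of(query, camera): "centre" ([x, y, z] in m, in world coordinates, good to about 4 mm: a listed point, or the origin of a listed thing).
The state is a dict: "clock": time; "q": joint angles; "qd": joint speeds; "joint_torque": joint torques, N m; "tcp_pos": TCP position; "tcp_rot": TCP orientation; "force": force on the tool from outside, world axes, zero at the start; "ft_torque": the same for the moment, N m; "opening": finger opening in m; "grip_force": force on a finger pad.
Only numpy, scipy, OpenCV 4.12 (cv2) and the standard library are available. Lean on these libraries where they do the work, as an engineer would, in place of code of your own. Each camera call takes 0.05 s, during which the arm holds its last target. There are 200 camera calls.

## Working session

There is one attempt and no reset: what is moved stays moved. The work goes in short steps, Python scripts to look and compute and a shell command to move; the robot and the scene stay as the last step left them, time stands still between calls to the robot, and variables do not carry over. Pictures are saved under pics/ and viewed, at most 10 in all, crops included, and the job is handed in when it is done.

```bash
mkdir -p pics; cat > h.py <<'E'
import numpy as np, cv2
from rig import r
from scipy.spatial.transform import Rotation as R
def snap(c,f=None):
    s=r.snapshot(c)
    if f: cv2.imwrite('pics/'+f,s['image'])
    return s
def proj(s,P):
    P=np.atleast_2d(P); Rm=cv2.Rodrigues(np.array(s['rvec'],float))[0]
    c=P@Rm.T+np.array(s['tvec']).ravel(); x=c[:,:2]/c[:,2:]
    x=x*(1+s['k1']*(x**2).sum(1,keepdims=True)); m=np.array(s['mtx'])
    return x@m[:2,:2].T+m[:2,2]
def unproj(s,px,z):
    m=np.array(s['mtx']); px=np.atleast_2d(np.array(px,float))
    u=cv2.undistortPoints(px[:,None],m,np.array([s['k1'],0,0,0,0.]))[:,0]
    Rm=cv2.Rodrigues(np.array(s['rvec'],float))[0]; C=-Rm.T@np.array(s['tvec']).ravel()
    d=np.c_[u,np.ones(len(u))]@Rm
    return C+d*((z-C[2])/d[:,2])[:,None]
def rot(): 
    q=r.observe()['tcp_rot']; return R.from_quat([q[1],q[2],q[3],q[0]])
E
python3 - <<'E'
from h import *
print(r.observe())
im=[]
for c in ['top','scene']:
    s=snap(c,c+'0.png'); 
    for n in ['safe','safe_front','empty_pocket','pack','stored_pack','lid_hinge','lid_edge','lid_press','motor','screw_bowl','frame_plate','hex_driver','hex_block']:
        t=r.tip_of(n,c)
        for d in t[:3]: print(c,n,round(d['score'],2),np.round(d['centre'],3),proj(s,d['centre'])[0].round())
E
```

```text
{'clock': 0.0, 'q': array([-1.40009962e+00,  8.79581311e-02,  1.37228919e+00,  1.65444796e-05,
        1.68357181e+00, -1.03084833e-01]), 'qd': array([ 0.00147737,  0.00015723, -0.00033818, -0.00070043,  0.00025455,
       -0.00085553]), 'joint_torque': array([-2.39562733e-04, -3.51869309e+01, -3.13273680e+01, -1.38663704e-04,
        1.07687723e-02,  1.86253679e-06]), 'tcp_pos': array([ 0.14863834, -0.52907365,  0.25511962]), 'tcp_rot': array([-1.11287981e-03,  9.90644341e-01,  1.36464464e-01, -2.94108607e-05]), 'force': array([-0.28298701,  0.15257544,  0.73346416]), 'ft_torque': array([0.03245756, 0.03441326, 0.01226903]), 'grip_force': 0.0, 'opening': 0.08563392510450628}
top safe 0.67 [0.565 0.055 0.007] [325. 191.]
top safe_front 0.86 [ 0.576 -0.011  0.078] [350. 181.]
top safe_front 0.25 [0.611 0.066 0.008] [321. 175.]
top empty_pocket 0.61 [0.516 0.048 0.003] [328. 208.]
top pack 0.86 [ 0.594 -0.159 -0.004] [400. 181.]
top pack 0.84 [ 0.468 -0.182  0.003] [410. 224.]
top pack 0.61 [ 0.351 -0.211  0.002] [423. 266.]
top stored_pack 0.81 [0.61  0.067 0.009] [321. 175.]
top stor
[... 724 characters left out ...]
scene pack 0.96 [ 0.351 -0.208 -0.001] [208. 196.]
scene pack 0.94 [ 0.361 -0.059  0.002] [260. 193.]
scene pack 0.68 [ 0.467 -0.183  0.   ] [214. 222.]
scene stored_pack 0.75 [0.613 0.064 0.013] [312. 251.]
scene lid_hinge 0.92 [0.554 0.129 0.079] [335. 212.]
scene lid_edge 0.66 [0.542 0.195 0.212] [365. 163.]
scene lid_press 0.71 [0.547 0.188 0.185] [362. 174.]
scene motor 0.42 [ 0.581 -0.264  0.001] [177. 256.]
scene screw_bowl 0.94 [ 0.476 -0.327 -0.002] [158. 229.]
scene frame_plate 0.65 [ 0.397  0.401 -0.001] [418. 190.]
scene frame_plate 0.34 [ 0.469 -0.182  0.002] [215. 222.]
scene hex_driver 0.66 [ 0.721 -0.183  0.002] [206. 299.]
scene hex_block 0.59 [0.71  0.331 0.002] [430. 274.]
```

View pics/top0.png

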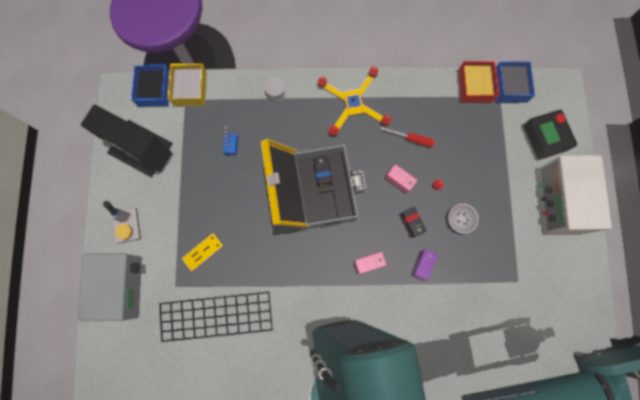

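View pics/scene0.png

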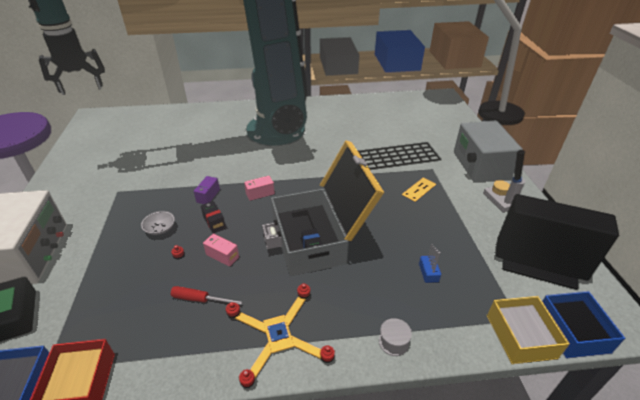

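Top view: the lid stands leaning back at (270,185) and the safe is at (320,185). The empty pocket is at (328,208), and the blue-banded pack sits at (321,175).
Things that could be taken for the pack:
- black with a red band at (412,222)
- pink at (401,178) and (370,262)
- purple at (425,264)
- the stored blue-banded pack at (321,175)

By the description I choose (412,222). I'll check it in a close crop and measure its yaw.

```bash
python3 - <<'E'
from h import *
s=snap('top'); im=s['image']
cv2.imwrite('pics/crop1.png',np.hstack([cv2.resize(im[195:250,385:440],(400,400),interpolation=cv2.INTER_CUBIC),cv2.resize(im[130:240,255:365],(400,400),interpolation=cv2.INTER_CUBIC)]))
for c in ['top','scene']:
  s=snap(c)
  for d in r.cut_out('pack',c):
    m=d['pixels'].astype(np.uint8); ys,xs=np.nonzero(m)
    P=unproj(s,np.c_[xs,ys],0.03)[:,:2]; w=cv2.minAreaRect(P.astype(np.float32)*1000)
    print(c,round(d['score'],2),(round(xs.mean()),round(ys.mean())),[np.round(k,1) for k in w])
E
```

```text
top 0.9 (370, 262) [array([361.1, -61.5]), array([38.8, 80.5]), np.float64(17.3)]
top 0.86 (413, 222) [array([ 469.3, -183.8]), array([78.7, 51. ]), np.float64(27.6)]
top 0.78 (424, 264) [array([ 354.1, -208.5]), array([46.2, 84. ]), np.float64(65.0)]
top 0.73 (307, 186) [array([593.4, 103.6]), array([272.4, 233.6]), np.float64(8.7)]
top 0.64 (401, 179) [array([ 592. , -157.5]), array([76.5, 50. ]), np.float64(54.2)]
scene 0.84 (213, 217) [array([ 477.5, -181.2]), array([117.9,  44.4]), np.float64(21.7)]
scene 0.84 (206, 189) [array([ 357.6, -207.4]), array([ 70.3, 122.9]), np.float64(66.9)]
scene 0.71 (259, 188) [array([368.8, -60.3]), array([93.4, 81.3]), np.float64(8.2)]
scene 0.7 (221, 249) [array([ 597.9, -154.6]), array([101.2,  62.3]), np.float64(51.1)]
```

View pics/crop1.png

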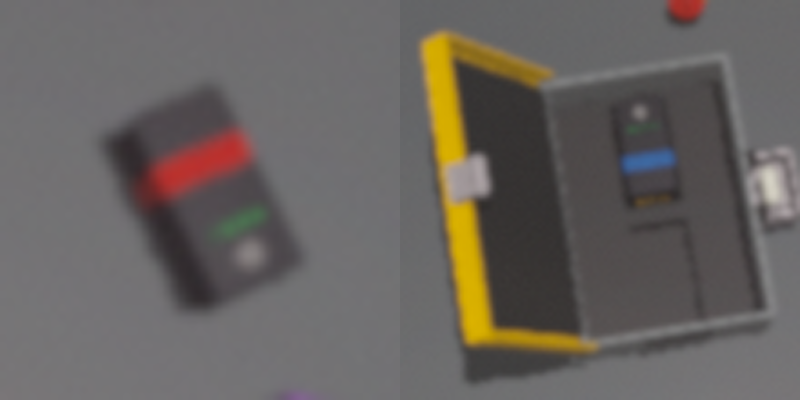

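The crop shows the black pack with the red band (pixel 412,222), long axis at a yaw of about 27.6°, so the choice holds. On the right, the empty pocket is the lower one and the blue-banded pack is in the upper one. I'll move above the pack and look with the wrist camera.

```bash
python3 -m handwheel '[0,0.5,-0.31,0,0,0,0, 0,1,-0.62,0,0,0,0, 0,1,-0.62,0,0,0,0, 0,1,-0.62,0,0,0,0, 0,1,-0.62,0,0,0,0, 0,1,-0.62,0,0,0,0, 0,1,-0.62,0,0,0,0]'
python3 -m handwheel '[0,1,-0.62,0,0,0,-0.133, 0,1,-0.62,0,0,0,-0.133, 0,1,-0.62,0,0,0,-0.133, 0,1,-0.62,0,0,0,-0.133, 0,1,-0.62,0,0,0,-0.133, 0,1,-0.62,0,0,0,-0.133, 0,1,-0.62,0,0,0,-0.133, 0,1,-0.62,0,0,0,-0.133, 0,1,-0.62,0,0,0,-0.133]'
python3 - <<'E'
from h import *
s=snap('wrist','w1.png'); print(rot().as_matrix().round(3), r.observe()['tcp_pos'])
for d in r.tip_of('pack','wrist'): print(d['score'],np.round(d['centre'],4),proj(s,d['centre'])[0].round())
for d in r.cut_out('pack','wrist'):
    ys,xs=np.nonzero(d['pixels']); P=unproj(s,np.c_[xs,ys],0.044)[:,:2]
    print(round(d['score'],2),(round(xs.mean()),round(ys.mean())),[np.round(k,1) for k in cv2.minAreaRect(P.astype(np.float32)*1000)])
E
```

```text
clock: 2.23
tcp_pos: [0.3106, -0.3525, 0.2568]
tcp_rot: [-0.0, 0.99, 0.14, 0.001]
force: [0.2, -0.2, 0.1]
opening: 0.0856
grip_force: 0.0
clock: 2.98
tcp_pos: [0.4663, -0.1835, 0.2562]
tcp_rot: [0.0, 0.971, 0.239, -0.0]
force: [0.1, -0.4, -0.1]
opening: 0.0854
grip_force: 0.0
[[ 0.886  0.463 -0.001]
 [ 0.463 -0.886 -0.001]
 [-0.001  0.    -1.   ]] [ 0.46608538 -0.18380951  0.25626633]
0.8 [ 0.4692 -0.1837  0.001 ] [322. 163.]
0.78 [ 0.3559 -0.0585  0.0039] [178. 201.]
0.76 [ 0.5918 -0.1599 -0.0034] [357.  47.]
0.65 [ 0.3523 -0.206  -0.0025] [293. 256.]
0.85 (172, 205) [array([368.3, -65.1]), array([52., 86.]), np.float64(16.5)]
0.84 (294, 268) [array([ 360.4, -206. ]), array([49.8, 86.8]), np.float64(66.9)]
0.83 (357, 40) [array([ 590.2, -155.6]), array([76.4, 41.3]), np.float64(51.7)]
0.78 (322, 169) [array([ 471.1, -183.5]), array([78.6, 37.9]), np.float64(23.5)]
0.61 (114, 35) [array([483.2,  49.1]), array([ 74.9, 200.2]), np.float64(24.6)]
```

View pics/w1.png

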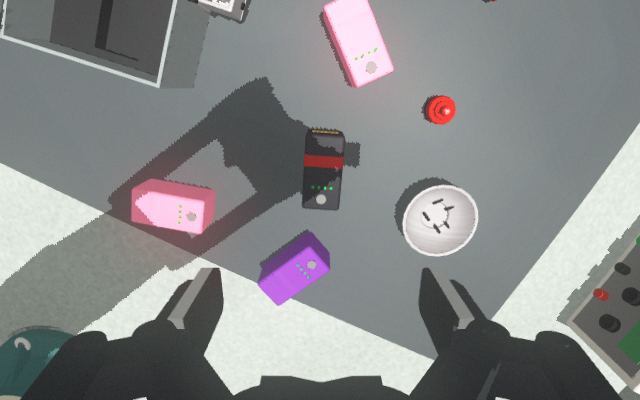

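The wrist picture shows the red-banded pack at (322,168), clear of its neighbours, at about 25° yaw. Now I'll descend and grip.

```bash
python3 -m handwheel '[0,0.018,0.01,0.2,0,0,0.028, 0,0.018,0.01,0.4,0,0,0.028, 0,0.018,0.01,0.6,0,0,0.028, 0,0.018,0.01,0.75,0,0,0.028, 0,0.018,0.01,0.85,0,0,0.028, 0,0.018,0.01,0.85,0,0,0.028, 0,0.018,0.01,0.85,0,0,0.028]'
python3 -m handwheel '[0,0,0,0.1,0,0,0, 0,0,0,0.2,0,0,0, 0,0,0,0.2,0,0,0, 0.3,0,0,0.2,0,0,0, 1,0,0,0.2,0,0,0, 1,0,0,0.2,0,0,0, 1,0,0,0.2,0,0,0, 1,0,0,0.2,0,0,0, 1,0,0,0.2,0,0,0, 1,0,0,0.2,0,0,0, 1,0,0,0.2,0,0,0, 1,0,0,0.2,0,0,0]'
```

```text
clock: 3.72
tcp_pos: [0.4698, -0.1833, 0.0856]
tcp_rot: [-0.001, 0.976, 0.217, -0.001]
force: [0.6, -0.2, 0.9]
opening: 0.0855
grip_force: 0.0
clock: 4.72
tcp_pos: [0.4723, -0.1835, 0.0485]
tcp_rot: [0.001, 0.976, 0.218, 0.002]
force: [-0.4, -0.3, 6.5]
opening: 0.037
grip_force: 63.0
```

```bash
python3 -m handwheel '[1,0,0,-0.1,0,0,0, 1,0,0,-0.3,0,0,0, 1,0,0,-0.5,0,0,0, 1,0,0,-0.7,0,0,0, 1,0,0,-0.75,0,0,0, 1,0,0,-0.75,0,0,0]'
python3 -m handwheel '[1,0.12,-0.16,0,0,0,0.05, 1,0.24,-0.32,0,0,0,0.1, 1,0.36,-0.48,0,0,0,0.15, 1,0.48,-0.64,0,0,0,0.184, 1,0.6,-0.8,0,0,0,0.184, 1,0.685,-0.95,0,0,0,0.184, 1,0.685,-0.95,0,0,0,0.184, 1,0.685,-0.95,0,0,0,0.184, 1,0.685,-0.95,0,0,0,0.184]'
python3 - <<'E'
from h import *
o=r.observe();T=o['tcp_pos']; print(T,rot().as_matrix().round(3),o['opening'])
for c in ['wrist','top','scene']:
  s=snap(c,'p2%s.png'%c)
  for n in ['safe','safe_front','empty_pocket','pack','stored_pack','lid_hinge','lid_edge']:
    for d in r.tip_of(n,c)[:2]: print(c,n,round(d['score'],2),np.round(d['centre'],4),proj(s,d['centre'])[0].round())
E
```

```text
clock: 5.22
tcp_pos: [0.4729, -0.1837, 0.201]
tcp_rot: [0.003, 0.976, 0.218, 0.004]
force: [0.9, 0.4, -2.4]
opening: 0.0371
grip_force: 62.2
clock: 5.97
tcp_pos: [0.513, 0.0473, 0.1937]
tcp_rot: [0.0, 0.997, 0.075, -0.002]
force: [0.4, -1.2, -1.4]
opening: 0.0368
grip_force: 62.0
[0.51303401 0.04729438 0.19370282] [[ 0.989  0.15  -0.005]
 [ 0.15  -0.989 -0.001]
 [-0.005  0.    -1.   ]] 0.036800238344008876
wrist safe 0.72 [0.5075 0.0471 0.1455] [318. 257.]
wrist safe 0.69 [ 0.5651  0.0613 -0.0009] [313. 120.]
wrist safe_front 0.93 [ 0.5803 -0.0115  0.0823] [424. 125.]
wrist empty_pocket 0.63 [0.5156 0.0492 0.0083] [318. 178.]
wrist pack 0.73 [ 0.5923 -0.1587 -0.0041] [553. 129.]
wrist pack 0.69 [ 0.3533 -0.2088 -0.0016] [520. 345.]
wrist stored_pack 0.6 [0.615  0.0639 0.0068] [319.  60.]
wrist stored_pack 0.59 [0.5558 0.128  0.0829] [208. 130.]
wrist lid_hinge 0.71 [0.555  0.127  0.0802] [211. 131.]
wrist lid_edge 0.58 [0.6134 0.0619 0.0106] [321.  62.]
top safe 0.6 [0.5639 0.0562 0.0042] [325. 191.]
top empty_pocket 0.96 [0.5183 0.0491 0.0032] [328. 207.]
top pack 0.77 [ 3.485e-01 -2.102e-01  3.000e-04] [423. 267.]
top pack 0.64 [0.5109 0.0504 0.1511] [328. 200.]
top stored_pack 0.17 [ 0.3965  0.4008 -0.0005] [202. 252.]
top lid_hinge 0.95 [0.5571 0.1272 0.0806] [299. 188.]
top lid_edge 0.79 [0.5473 0.1948 0.2096] [267. 181.]
scene safe 0.83 [ 5.664e-01  5.600e-02 -5.000e-04] [307. 241.]
scene safe_front 0.84 [ 0.5743 -0.0128  0.0808] [278. 222.]
scene empty_pocket 0.9 [0.5184 0.048  0.0084] [302. 226.]
scene pack 0.91 [0.5072 0.0478 0.1484] [300. 181.]
scene pack 0.68 [ 0.3508 -0.2078 -0.0012] [208. 196.]
scene stored_pack 0.75 [0.6138 0.0619 0.0124] [311. 251.]
scene stored_pack 0.7 [0.5071 0.05   0.1477] [301. 181.]
scene lid_hinge 0.83 [0.5576 0.128  0.0844] [335. 212.]
scene lid_edge 0.88 [0.5421 0.1939 0.2108] [364. 164.]
```

View pics/p2wrist.png

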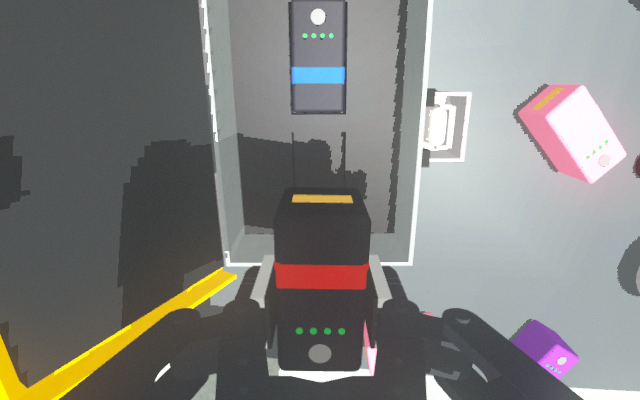

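```bash
python3 - <<'E'
from h import *
s=snap('wrist'); o=r.observe(); T=o['tcp_pos']; M=rot().as_matrix()
S=R.from_euler('z',98.6,degrees=True).as_matrix(); 
def sh(n,px,z): print(n,[list(p[:2].round(4)) for p in unproj(s,px,z)])
sh('rim outer corners z80',[(411,265),(228,265)],.08)
sh('pocket side lines z26',[(293,134),(293,180),(345,134),(346,180)],.026)
sh('stored end z52',[(291,113),(346,113)],.052)
# predicted features from safe pose guess
for yaw in (97.5,98.6,100):
  S=R.from_euler('z',yaw,degrees=True).as_matrix()
  est=[]
  o0=np.array([.5655,.0565,0])
  L=np.array([[-.07,.1,.08],[.07,.1,.08],[-.022,.006,.026],[-.022,.09,.026],[.022,.006,.026],[-.07,-.1,.08]])
  print(yaw,proj(s,L@S.T+o0).round(0).tolist())
im=s['image']
cv2.imwrite('pics/c3.png',cv2.resize(cv2.convertScaleAbs(im[100:380,200:440],alpha=1.6,beta=30),(685,800//1-1))[:599])
# gradients along rows for held pack & rim
g=im.mean(2)
for row in (225,250): print(row,g[row,260:390:1].round().astype(int).tolist())
for row in (150,):
  print(row,g[row,275:360].round().astype(int).tolist())
print('col',g[180:280,320].round().astype(int).tolist())
E
```

```text
rim outer corners z80 [[np.float64(0.478), np.float64(-0.0282)], [np.float64(0.4571), np.float64(0.1099)]]
pocket side lines z26 [[np.float64(0.5554), np.float64(0.0764)], [np.float64(0.5165), np.float64(0.0714)], [np.float64(0.5618), np.float64(0.0339)], [np.float64(0.5233), np.float64(0.0264)]]
stored end z52 [[np.float64(0.5739), np.float64(0.0782)], [np.float64(0.5799), np.float64(0.038)]]
97.5 [[407.0, 268.0], [224.0, 264.0], [345.0, 133.0], [341.0, 228.0], [292.0, 132.0], [437.0, -30.0]]
98.6 [[410.0, 266.0], [227.0, 266.0], [345.0, 133.0], [343.0, 227.0], [292.0, 133.0], [434.0, -33.0]]
100 [[413.0, 264.0], [230.0, 268.0], [345.0, 132.0], [346.0, 227.0], [292.0, 133.0], [430.0, -36.0]]
225 [72, 71, 71, 69, 73, 69, 71, 70, 71, 70, 72, 70, 69, 66, 63, 65, 61, 59, 63, 65, 63, 66, 63, 63, 62, 64, 61, 64, 62, 61, 63, 62, 64, 61, 61, 61, 66, 64, 63, 60, 62, 61, 63, 63, 62, 59, 61, 63, 60, 62, 59, 61, 62, 65, 60, 64, 62, 62, 61, 64, 61, 61, 64, 60, 63, 62, 63, 61, 61, 62, 60, 61, 62, 65, 60, 61, 65, 60, 61, 62, 63, 63, 64, 62, 64, 64, 69, 65, 62, 63, 64, 66, 64, 68, 63, 62, 66, 66, 6
[... 789 characters left out ...]
2, 75, 74, 74, 74, 71, 74, 76, 74, 72, 76, 74, 74, 78, 75, 75, 76, 74, 78, 76, 74, 75, 74, 76, 79, 77, 77, 77, 75, 77, 77, 75, 75, 76, 76, 137, 140, 144, 142, 139, 139, 143, 143, 141, 141, 140, 88, 76, 74, 72, 123, 142, 146, 146, 146, 146, 144, 143, 143, 146, 146, 145, 147, 146, 147]
col [69, 68, 74, 72, 72, 71, 68, 65, 57, 57, 62, 59, 58, 59, 91, 138, 155, 159, 158, 158, 157, 205, 191, 63, 57, 58, 59, 58, 58, 57, 59, 57, 58, 61, 57, 59, 61, 60, 61, 61, 63, 63, 63, 62, 60, 61, 63, 59, 63, 61, 64, 65, 60, 62, 61, 62, 64, 66, 63, 66, 60, 63, 60, 63, 63, 60, 63, 64, 62, 61, 63, 62, 63, 60, 63, 61, 63, 62, 64, 64, 62, 62, 65, 62, 67, 94, 98, 99, 99, 98, 99, 97, 99, 99, 100, 100, 97, 97, 97, 100]
```

View pics/c3.png

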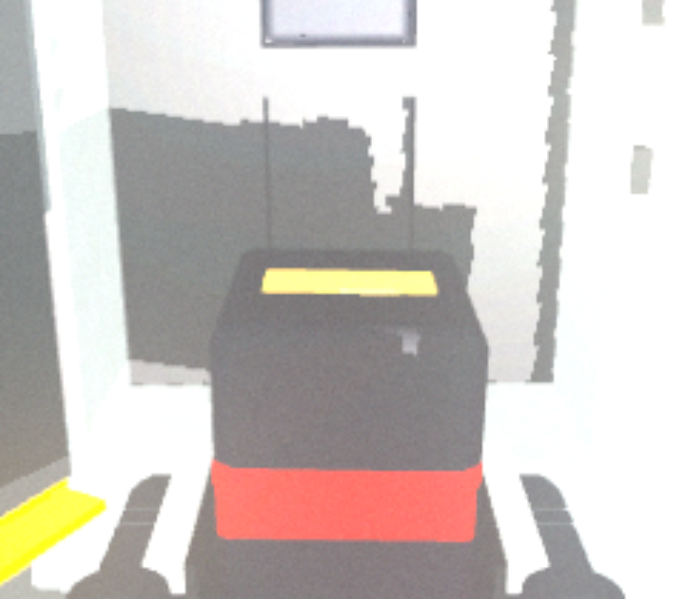

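```bash
python3 - <<'E'
from h import *
from scipy.optimize import least_squares
s=snap('wrist'); o=r.observe(); T=o['tcp_pos']; M=rot().as_matrix()
g=s['image'].mean(2); print('col',g[340:395,345].round().astype(int).tolist())
def m(v):
  a,h,p=v; B=M@R.from_euler('y',p).as_matrix()
  L=np.array([[.038+a,0,h],[.038+a,0,h-.044],[-.038+a,0,h-.044]])
  return proj(s,L@B.T+T)[:,1]
for p in (-.03,0,.03):
  f=least_squares(lambda v:m([v[0],v[1],p])-[188,211,368],[0,.047]); print(p,f.x.round(4),m([*f.x,p]).round(1))
f=least_squares(lambda v:m(v)-[188,211,368],[0,.047,0]); print(f.x.round(4),m(f.x).round(1))
t=np.array([.5182,.0492]); print('tcp err in tool axes (target - tcp)', M.T@np.r_[t-T[:2],0], T)
E
```

```text
col [67, 66, 66, 67, 68, 67, 66, 66, 64, 69, 70, 68, 67, 68, 67, 68, 67, 66, 68, 68, 67, 68, 67, 67, 67, 70, 68, 67, 67, 68, 71, 162, 254, 254, 253, 253, 247, 155, 72, 75, 71, 72, 71, 68, 71, 70, 69, 67, 71, 71, 70, 73, 70, 70, 71]
-0.03 [-0.0044  0.0538] [186.3 212.5 367.7]
0 [-0.0045  0.0526] [184.7 214.  367.4]
0.03 [-0.0046  0.0514] [183.  215.6 367. ]
[-0.0041  0.055  -0.0611] [188. 211. 368.]
tcp err in tool axes (target - tcp) [ 4.22686037e-03 -1.10296568e-03 -3.06843185e-07] [0.5141849 0.047479  0.1962743]
```

```bash
python3 -m handwheel '[1,0.041,-0.006,0.1,0,0,0, 1,0.041,-0.006,0.2,0,0,0, 1,0.041,-0.006,0.3,0,0,0, 1,0.041,-0.006,0.4,0,0,0, 1,0.041,-0.006,0.5,0,0,0, 1,0.041,-0.006,0.55,0,0,0, 1,0.041,-0.006,0.58,0,0,0, 1,0.041,-0.006,0.58,0,0,0, 1,0.041,-0.006,0.58,0,0,0]'
python3 - <<'E'
from h import *
o=r.observe();print(o['tcp_pos'],o['force'],rot().as_matrix().round(3))
s=snap('wrist','w4.png')
im=s['image'];cv2.imwrite('pics/w4c.png',cv2.convertScaleAbs(cv2.resize(im[80:330,180:460],(672,600)),alpha=1.6,beta=30))
E
```

```text
clock: 8.02
tcp_pos: [0.5227, 0.0499, 0.081]
tcp_rot: [0.0, 0.997, 0.075, 0.001]
force: [0.2, 0.0, -0.8]
opening: 0.0369
grip_force: 62.0
[0.52266693 0.04986863 0.08103121] [ 0.21351356  0.00808085 -0.82026767] [[ 0.989  0.149  0.001]
 [ 0.149 -0.989 -0.   ]
 [ 0.001  0.    -1.   ]]
```

View pics/w4c.png

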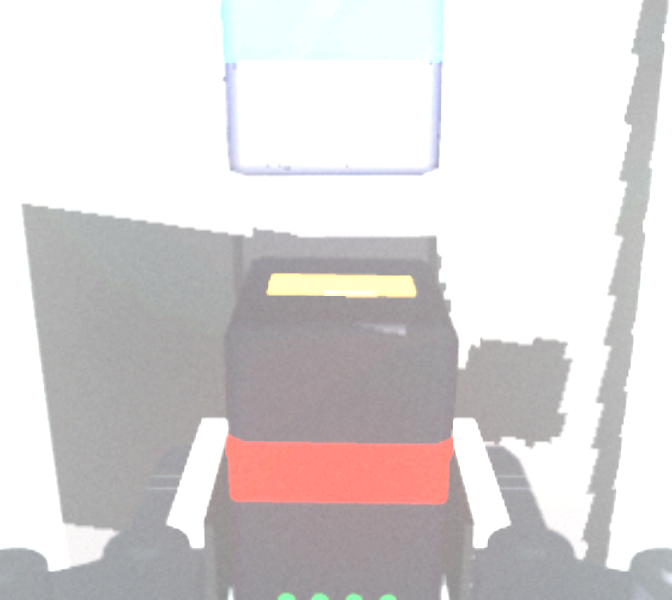

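The pack hangs just above the pocket. In the crop the pocket's far edge is at row 236 with its sides at about 240 and 437, and the pack's lower front edge is at about row 260. I'll compute the residual offset.

```bash
python3 - <<'E'
from h import *
s=snap('wrist');o=r.observe();T=o['tcp_pos'];M=rot().as_matrix()
tl=lambda px,z:(M.T@(unproj(s,px,z)-T).T).T.round(4)[:,:2].tolist()
f=lambda x,y:(180+x/2.4,80+y/2.4)
print('pocket far edge/side',tl([f(240,236),f(437,236)],.026),'-> centre x = that-.041')
print('pack far bottom',tl([f(340,260)],T[2]-.0485),tl([f(340,260)],T[2]-.052),'top',tl([f(340,326)],T[2]-.0045))
print('stored end',tl([f(230,172),f(438,172)],.052))
g=s['image'].mean(2)
print(g[165:200,300].round().astype(int).tolist()); print(g[184,270:375].round().astype(int).tolist())
E
```

```text
pocket far edge/side [[0.0358, -0.0206], [0.0358, 0.022]] -> centre x = that-.041
pack far bottom [[0.0325, 0.001]] [[0.0315, 0.001]] top [[0.0341, 0.0009]]
stored end [[0.0542, -0.0188], [0.0542, 0.0185]]
[171, 172, 171, 170, 167, 170, 168, 169, 168, 169, 169, 171, 132, 94, 93, 94, 93, 95, 92, 93, 94, 92, 84, 79, 80, 81, 75, 81, 78, 141, 182, 192, 193, 193, 190]
[90, 94, 92, 91, 93, 93, 91, 88, 82, 85, 84, 93, 92, 92, 93, 93, 93, 96, 93, 96, 91, 96, 93, 93, 94, 94, 94, 94, 93, 94, 93, 94, 94, 94, 94, 93, 96, 95, 96, 94, 93, 96, 97, 95, 94, 94, 95, 92, 98, 97, 98, 92, 95, 93, 95, 96, 95, 96, 95, 95, 95, 95, 96, 97, 97, 94, 94, 93, 96, 96, 95, 95, 96, 95, 95, 95, 96, 95, 95, 97, 96, 95, 97, 97, 99, 97, 95, 95, 88, 86, 88, 105, 167, 174, 173, 174, 172, 173, 173, 171, 172, 174, 171, 173, 170]
```

```bash
python3 -m handwheel '[1,0,0,0.03,0,0,0, 1,0,0,0.06,0,0,0, 1,0,0,0.08,0,0,0, 1,0,0,0.1,0,0,0, 1,0,0,0.11,0,0,0, 1,0,0,0.11,0,0,0]'
python3 -m handwheel '[1,0,0,0.005,0,0,0, 1,0,0,0.01,0,0,0, 1,0,0,0.01,0,0,0, 1,0,0,0.01,0,0,0]'
```

```text
clock: 8.62
tcp_pos: [0.5215, 0.0499, 0.0573]
tcp_rot: [-0.0, 0.997, 0.075, -0.001]
force: [-0.1, 0.5, -2.3]
opening: 0.0367
grip_force: 62.0
clock: 8.95
tcp_pos: [0.5224, 0.0499, 0.0567]
tcp_rot: [0.0, 0.997, 0.075, 0.0]
force: [-0.4, 0.0, -1.8]
opening: 0.0368
grip_force: 62.1
```

```bash
python3 -m handwheel '[1,0,0,0.005,0,0,0, 1,0,0,0.01,0,0,0, 1,0,0,0.01,0,0,0]'
python3 -m handwheel '[1,0,0,0.005,0,0,0, 1,0,0,0.01,0,0,0, 1,0,0,0.01,0,0,0]'
```

```text
clock: 9.2
tcp_pos: [0.5224, 0.0499, 0.0566]
tcp_rot: [0.0, 0.997, 0.075, 0.0]
force: [-3.9, 0.4, 8.5]
opening: 0.0364
grip_force: 63.3
clock: 9.45
tcp_pos: [0.5224, 0.0499, 0.0565]
tcp_rot: [0.0, 0.997, 0.075, 0.0]
force: [-10.2, -0.2, 19.2]
opening: 0.0369
grip_force: 64.6
```

```bash
python3 -m handwheel '[1,0,0,-0.008,0,0,0, 1,0,0,-0.014,0,0,0, 0.8,0,0,-0.014,0,0,0, 0.5,0,0,-0.014,0,0,0, 0.4,0,0,-0.014,0,0,0, 0.3,0,0,-0.014,0,0,0, 0.3,0,0,-0.014,0,0,0, 0.3,0,0,-0.014,0,0,0, 0.3,0,0,-0.014,0,0,0]'
python3 -m handwheel '[0.3,0,0,0,0,0,0, 0.3,0,0,-0.1,0,0,0, 0.3,0,0,-0.3,0,0,0, 0.3,0,0,-0.5,0,0,0, 0.3,0,0,-0.7,0,0,0, 0.3,0,0,-0.9,0,0,0, 0.3,0,0,-0.9,0,0,0]'
python3 - <<'E'
from h import *
s=snap('wrist','w5.png');o=r.observe();print(o['tcp_pos'])
for c in ['wrist','top','scene']:
  s=snap(c)
  for n in ['pack','stored_pack','lid_edge','lid_hinge','lid_press']:
    for d in r.tip_of(n,c)[:3]: print(c,n,round(d['score'],2),np.round(d['centre'],4),proj(s,d['centre'])[0].round())
E
```

```text
clock: 10.2
tcp_pos: [0.522, 0.0499, 0.0548]
tcp_rot: [0.0, 0.997, 0.075, -0.0]
force: [-0.5, 0.0, 0.1]
opening: 0.0595
grip_force: 0.0
clock: 10.78
tcp_pos: [0.526, 0.0499, 0.2458]
tcp_rot: [0.001, 0.997, 0.075, 0.009]
force: [1.3, 0.1, 1.6]
opening: 0.0597
grip_force: 0.0
[0.52479834 0.04990041 0.24167341]
wrist pack 0.78 [ 0.3575 -0.0594  0.0029] [388. 318.]
wrist pack 0.77 [0.5186 0.0515 0.0088] [317. 179.]
wrist pack 0.68 [ 5.935e-01 -1.578e-01 -4.000e-04] [523. 138.]
wrist stored_pack 0.73 [0.614  0.061  0.0063] [322.  83.]
wrist lid_edge 0.94 [0.5422 0.1954 0.213 ] [ 16. 188.]
wrist lid_hinge 0.58 [0.5572 0.1255 0.0809] [233. 140.]
wrist lid_hinge 0.49 [ 4.732e-01 -3.221e-01 -1.000e-04] [615. 259.]
wrist lid_hinge 0.43 [ 0.5625  0.0598 -0.002 ] [316. 134.]
wrist lid_press 0.92 [0.5478 0.1865 0.1861] [ 71. 167.]
top pack 0.78 [0.5205 0.0518 0.0103] [327. 206.]
top pack 0.76 [ 0.5941 -0.1609 -0.0012] [401. 180.]
top pack 0.71 [ 0.3554 -0.0644  0.0008] [370. 265.]
top stored_pack 0.41 [ 0.5763 -0.0106  0.0791] [350. 180.]
top lid_edge 0.93 [0.5471 0.1955 0.2119] [267. 180.]
top lid_hinge 0.63 [0.5576 0.1282 0.0812] [298. 188.]
top lid_press 0.55 [0.5424 0.188  0.1857] [271. 185.]
top lid_press 0.42 [0.5643 0.0566 0.0049] [325. 191.]
scene pack 0.87 [ 0.362  -0.0624  0.0016] [259. 194.]
scene pack 0.72 [0.5177 0.0482 0.0071] [302. 226.]
scene pack 0.69 [ 0.5909 -0.1586  0.0017] [221. 255.]
scene stored_pack 0.85 [0.6128 0.0649 0.0109] [312. 251.]
scene stored_pack 0.5 [ 0.5755 -0.0116  0.0823] [279. 222.]
scene stored_pack 0.29 [0.5434 0.1901 0.1861] [362. 173.]
scene lid_edge 0.88 [0.5442 0.1956 0.2089] [365. 165.]
scene lid_hinge 0.96 [0.5566 0.1307 0.0801] [336. 213.]
scene lid_press 0.77 [0.5477 0.1881 0.1855] [362. 174.]
```

View pics/w5.png

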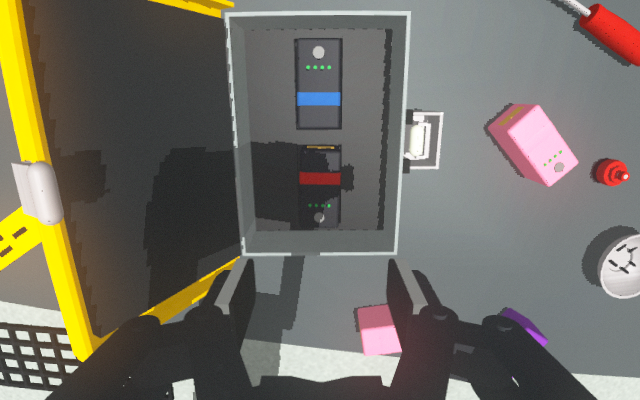

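The picture shows the red-banded pack flat in its pocket at (320,186) and the stored pack undisturbed at (319,85). Next I'll go behind the lid with closed fingers, turned so the knuckles lie along the lid.

```bash
python3 -m handwheel '[1,0,0,-0.2,0,0,-0.08, 1,0,0,-0.35,0,0,-0.16, 1,0,0,-0.35,0,0,-0.24, 1,0,0,-0.35,0,0,-0.32, 1,0,0,-0.35,0,0,-0.4, 1,0,0,-0.35,0,0,-0.48, 1,0,0,-0.35,0,0,-0.56, 1,0,0,-0.35,0,0,-0.64, 1,0,0,-0.35,0,0,-0.72, 1,0,0,-0.35,0,0,-0.8, 1,0,0,-0.35,0,0,-0.88, 1,0,0,-0.35,0,0,-0.94]'
python3 -m handwheel '[1,0.2,0.04,0,0,0,-0.06, 1,0.4,0.08,0,0,0,-0.06, 1,0.6,0.12,0,0,0,-0.06, 1,0.8,0.16,0,0,0,-0.06, 1,1,0.2,0,0,0,-0.06, 1,1,0.2,0,0,0,-0.06, 1,1,0.2,0,0,0,-0.06, 1,1,0.2,0,0,0,-0.06]'
python3 - <<'E'
from h import *
o=r.observe();T=o['tcp_pos'];M=rot().as_matrix();print(T,M.round(3),o['q'].round(2))
u=np.array([-.149,.989,0]);v=np.array([.989,.149,0]);H=np.array([.5555,.127,.083])
print('u,v,z rel hinge',(T-H)@u,(T-H)@v,T[2])
E
```

```text
clock: 12.73
tcp_pos: [0.5221, 0.0499, 0.3052]
tcp_rot: [0.0, 0.685, 0.728, 0.0]
force: [0.6, 0.6, 0.6]
opening: -0.0002
grip_force: 0.0
clock: 13.4
tcp_pos: [0.5509, 0.2516, 0.3049]
tcp_rot: [0.0, 0.652, 0.758, -0.001]
force: [-0.9, -0.4, 0.3]
opening: -0.0001
grip_force: 0.0
[0.55089482 0.25159795 0.30485582] [[-0.15   0.989 -0.   ]
 [ 0.989  0.15  -0.001]
 [-0.001 -0.001 -1.   ]] [ 0.34  0.21  1.14 -0.    1.8   0.18]
u,v,z rel hinge 0.12391354857332836 0.014010574129031554 0.30485581626926894
```

```bash
python3 -m handwheel '[1,0,-0.07,0.15,0,0,0, 1,0,-0.07,0.3,0,0,0, 1,0,-0.07,0.46,0,0,0, 1,0,-0.07,0.46,0,0,0, 1,0,-0.07,0.46,0,0,0, 1,0,-0.07,0.46,0,0,0]'
python3 -m handwheel '[1,-0.05,0,0,0,0,0, 1,-0.1,0,0,0,0,0, 1,-0.15,0,0,0,0,0, 1,-0.17,0,0,0,0,0, 1,-0.19,0,0,0,0,0, 1,-0.21,0,0,0,0,0, 1,-0.23,0,0,0,0,0, 1,-0.25,0,0,0,0,0, 1,-0.27,0,0,0,0,0, 1,-0.29,0,0,0,0,0, 1,-0.31,0,0,0,0,0, 1,-0.33,0,0,0,0,0]'
```

```text
clock: 13.9
tcp_pos: [0.5381, 0.2489, 0.2155]
tcp_rot: [0.001, 0.653, 0.757, 0.001]
force: [-0.0, -0.4, 0.6]
opening: 0.0002
grip_force: 0.0
clock: 14.9
tcp_pos: [0.547, 0.1842, 0.2131]
tcp_rot: [0.0, 0.652, 0.758, -0.0]
force: [-0.0, 2.7, 2.1]
opening: -0.0001
grip_force: 1.6
```

```bash
python3 -m handwheel '[1,-0.025,0,0,0,0,0, 1,-0.05,0,0,0,0,0, 1,-0.075,0,0,0,0,0, 1,-0.1,0,0,0,0,0, 1,-0.125,0,0,0,0,0, 1,-0.15,0,0,0,0,0, 1,-0.175,0,0,0,0,0, 1,-0.2,0,0,0,0,0, 1,-0.225,0,0,0,0,0, 1,-0.25,0,0,0,0,0, 1,-0.275,0,0,0,0,0, 1,-0.3,0,0,0,0,0]'
python3 - <<'E'
from h import *
o=r.observe();T=o['tcp_pos'];print(o['force'])
u=np.array([-.149,.989,0]);H=np.array([.5555,.127,.083]);print((T-H)@u,T)
for c in ['scene','top']:
  s=snap(c)
  for d in r.tip_of('lid_edge',c)[:1]: p=np.array(d['centre'])-H;print(d['score'],p.round(3),np.arctan2(p[2],-p@u))
E
```

```text
clock: 15.9
tcp_pos: [0.556, 0.1245, 0.2124]
tcp_rot: [-0.0, 0.652, 0.758, -0.0]
force: [0.0, 2.1, 0.1]
opening: -0.0002
grip_force: 0.7
[0.02865003 2.05071948 0.06967968]
-0.00251455131347334 [0.55601133 0.12453452 0.21240728]
0.89 [ 0.004 -0.022  0.144] 1.4186921947339817
0.92 [ 0.009 -0.025  0.143] 1.3889088595846335
```

```bash
python3 -m handwheel '[1,-0.02,0,0,0,0,0, 1,-0.04,0,0,0,0,0, 1,-0.06,0,0,0,0,0, 1,-0.06,0,0,0,0,0]'
python3 -m handwheel '[1,-0.02,0,0,0,0,0, 1,-0.04,0,0,0,0,0, 1,-0.055,0,0,0,0,0, 1,-0.055,0,0,0,0,0]'
python3 - <<'E'
from h import *
o=r.observe();T=o['tcp_pos'];print(o['force'])
u=np.array([-.149,.989,0]);H=np.array([.5555,.127,.083]);print((T-H)@u,T)
for c in ['scene','top']:
  s=snap(c)
  for d in r.tip_of('lid_edge',c)[:1]: p=np.array(d['centre'])-H;print(d['score'],p.round(3),np.arctan2(p[2],-p@u))
E
```

```text
clock: 16.43
tcp_pos: [0.5578, 0.1123, 0.213]
tcp_rot: [0.0, 0.653, 0.758, -0.0]
force: [0.0, 0.7, -1.2]
opening: 0.0001
grip_force: 0.0
clock: 16.77
tcp_pos: [0.5595, 0.1015, 0.2132]
tcp_rot: [0.0, 0.653, 0.758, -0.0]
force: [-0.8, 0.0, 0.2]
opening: 0.0002
grip_force: 0.0
[-0.77592215  0.03874311  0.15972829]
-0.025833271923216508 [0.55953875 0.10148787 0.2131908 ]
0.78 [ 0.008 -0.056  0.134] 1.1707376563689642
0.7 [ 0.012 -0.057  0.135] 1.166397423376743
```

```bash
python3 -m handwheel '[1,0.05,0,0,0,0,0, 1,0.1,0,0,0,0,0, 1,0.15,0,-0.1,0,0,0, 1,0.15,0,-0.2,0,0,0, 1,0.15,0,-0.3,0,0,0, 1,0.15,0,-0.3,0,0,0, 1,0.15,0,-0.3,0,0,0, 1,0.15,0,-0.3,0,0,0, 1,0.15,0,-0.3,0,0,0, 1,0.15,0,-0.3,0,0,0, 1,0.15,0,-0.3,0,0,0, 1,0.15,0,-0.3,0,0,0]'
python3 - <<'E'
from h import *
u=np.array([-.149,.989,0]);H=np.array([.5555,.127,.083])
for c in ['scene','top']:
  s=snap(c)
  for d in r.tip_of('lid_edge',c)[:1]: p=np.array(d['centre'])-H;print(d['score'],p.round(3),np.arctan2(p[2],-p@u))
E
```

```text
clock: 17.97
tcp_pos: [0.5547, 0.132, 0.2722]
tcp_rot: [-0.0, 0.652, 0.758, -0.001]
force: [0.4, -1.1, -0.8]
opening: 0.0002
grip_force: 0.0
0.8 [ 0.018 -0.125  0.075] 0.5368892313479766
0.88 [ 0.021 -0.133  0.058] 0.40611049019344697
```

```bash
python3 -m handwheel '[1,0,0,0,0,0,0, 1,0,0,0,0,0,0, 1,0,0,0,0,0,0, 1,0,0,0,0,0,0, 1,-0.1,0,0,0,0,0, 1,-0.2,0,0,0,0,0, 1,-0.3,0,0,0,0,0, 1,-0.4,0,0,0,0,0, 1,-0.5,0,0,0,0,0, 1,-0.635,0,0,0,0,0, 1,-0.635,0,0,0,0,0, 1,-0.635,0,0,0,0,0]'
python3 -m handwheel '[1,0,0,0,0,0,0, 1,0,0,0,0,0,0, 1,0,0,0,0,0,0, 1,0,0,0,0,0,0, 1,0,0,0,0,0,0, 1,0,0,0,0,0,0]'
python3 - <<'E'
from h import *
u=np.array([-.149,.989,0]);v=np.array([.989,.149,0]);H=np.array([.5555,.127,.083]);T=r.observe()['tcp_pos'];print(T,(T-H)@u,(T-H)@v)
for c in ['scene','top','wrist']:
  s=snap(c,'l6%s.png'%c)
  for n in ['lid_edge','lid_press']:
   for d in r.tip_of(n,c)[:1]: p=np.array(d['centre'])-H;print(c,n,d['score'],p.round(3),np.arctan2(p[2],-p@u),p@u,p@v)
E
```

```text
clock: 19.17
tcp_pos: [0.5739, 0.0053, 0.2729]
tcp_rot: [-0.0, 0.653, 0.757, -0.0]
force: [-0.0, -0.0, -0.9]
opening: 0.0
grip_force: 0.0
clock: 19.67
tcp_pos: [0.5738, 0.0069, 0.2731]
tcp_rot: [0.0, 0.652, 0.758, -0.0]
force: [-0.6, 0.7, 0.7]
opening: 0.0004
grip_force: 0.0
[0.57376469 0.00694073 0.27314916] -0.12146005874111704 0.0001749446037909598
scene lid_edge 0.74 [ 0.021 -0.145  0.017] 0.11686352298683075 -0.1465096 -0.00032660000000003624
scene lid_press 0.75 [ 0.019 -0.122  0.012] 0.09871030702613418 -0.1231923 0.0006577000000000164
top lid_edge 0.88 [ 0.022 -0.145  0.013] 0.08996559080376063 -0.14632669999999998 -0.0001979000000000468
top lid_press 0.83 [ 0.018 -0.121  0.01 ] 0.08490697959114187 -0.12219250000000001 -0.0006076999999999424
wrist lid_edge 0.81 [ 0.02  -0.143  0.016] 0.11156429501012323 -0.1446048 -0.001556799999999982
wrist lid_press 0.89 [ 0.018 -0.121  0.014] 0.11605607563095224 -0.12266260000000001 -0.00017279999999999566
```

View pics/l6wrist.png

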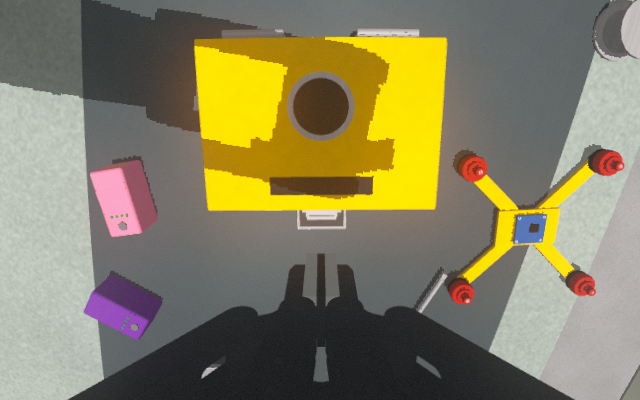

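The lid rests ajar at about 0.1 rad. In the picture it is level and free, with the press strip at (321,186). I'll descend to just above the strip and feel downwards.

```bash
python3 -m handwheel '[1,0,0,0.15,0,0,0, 1,0,0,0.3,0,0,0, 1,0,0,0.45,0,0,0, 1,0,0,0.58,0,0,0, 1,0,0,0.66,0,0,0, 1,0,0,0.68,0,0,0, 1,0,0,0.68,0,0,0, 1,0,0,0.68,0,0,0, 1,0,0,0.68,0,0,0]'
python3 -m handwheel '[1,0,0,0.01,0,0,0, 1,0,0,0.02,0,0,0, 1,0,0,0.03,0,0,0, 1,0,0,0.03,0,0,0]'
```

```text
clock: 20.87
tcp_pos: [0.5751, 0.0063, 0.1393]
tcp_rot: [0.002, 0.652, 0.758, 0.001]
force: [0.1, -0.4, 0.2]
opening: 0.0002
grip_force: 0.0
clock: 21.2
tcp_pos: [0.5737, 0.0065, 0.1309]
tcp_rot: [-0.0, 0.652, 0.758, -0.0]
force: [-0.4, 0.1, -0.4]
opening: 0.0002
grip_force: 0.0
```

```bash
python3 -m handwheel '[1,0,0,0.01,0,0,0, 1,0,0,0.02,0,0,0, 1,0,0,0.02,0,0,0]'
python3 -m handwheel '[1,0,0,0.005,0,0,0, 1,0,0,0.01,0,0,0, 1,0,0,0.01,0,0,0]'
python3 -m handwheel '[1,0,0,0.005,0,0,0, 1,0,0,0.005,0,0,0]'
```

```text
clock: 21.45
tcp_pos: [0.5735, 0.0065, 0.1265]
tcp_rot: [-0.0, 0.652, 0.758, -0.0]
force: [-0.3, -0.5, -0.8]
opening: 0.0
grip_force: 0.0
clock: 21.7
tcp_pos: [0.5737, 0.0065, 0.1248]
tcp_rot: [-0.0, 0.652, 0.758, -0.0]
force: [0.0, -0.3, -0.5]
opening: -0.0
grip_force: 0.0
clock: 21.87
tcp_pos: [0.5738, 0.0065, 0.1239]
tcp_rot: [-0.0, 0.652, 0.758, -0.0]
force: [-0.2, 0.6, -0.1]
opening: -0.0003
grip_force: 0.0
```

```bash
python3 -m handwheel '[1,0,0,0.005,0,0,0, 1,0,0,0.005,0,0,0]'
python3 -m handwheel '[1,0,0,0.005,0,0,0, 1,0,0,0.005,0,0,0]'
python3 -m handwheel '[1,0,0,0.005,0,0,0, 1,0,0,0.005,0,0,0]'
```

```text
clock: 22.03
tcp_pos: [0.5739, 0.0065, 0.1232]
tcp_rot: [0.0, 0.652, 0.758, 0.0]
force: [0.1, 0.2, -0.4]
opening: -0.0
grip_force: 0.0
clock: 22.2
tcp_pos: [0.574, 0.0064, 0.1229]
tcp_rot: [0.0, 0.652, 0.758, 0.0]
force: [-1.0, 0.4, 3.2]
opening: 0.0
grip_force: 1.7
clock: 22.37
tcp_pos: [0.574, 0.0064, 0.1225]
tcp_rot: [0.001, 0.652, 0.758, 0.0]
force: [-2.8, 0.5, 6.0]
opening: 0.0002
grip_force: 3.1
```

```bash
python3 -m handwheel '[1,0,0,0.005,0,0,0, 1,0,0,0.005,0,0,0]'
python3 -m handwheel '[1,0,0,0.004,0,0,0, 1,0,0,0.004,0,0,0]'
```

```text
clock: 22.53
tcp_pos: [0.574, 0.0064, 0.1219]
tcp_rot: [0.001, 0.652, 0.758, 0.0]
force: [-2.7, -0.5, 8.0]
opening: -0.0002
grip_force: 3.6
clock: 22.7
tcp_pos: [0.5741, 0.0063, 0.1211]
tcp_rot: [0.001, 0.652, 0.758, 0.0]
force: [-2.9, -0.8, 7.5]
opening: 0.0
grip_force: 3.7
```

```bash
python3 -m handwheel '[1,0,0,0.005,0,0,0, 1,0,0,0.005,0,0,0]'
python3 -m handwheel '[1,0,0,0.005,0,0,0, 1,0,0,0.005,0,0,0]'
```

```text
clock: 22.87
tcp_pos: [0.574, 0.0061, 0.1196]
tcp_rot: [0.001, 0.652, 0.758, 0.0]
force: [-1.7, -0.2, 4.4]
opening: -0.0003
grip_force: 2.4
clock: 23.03
tcp_pos: [0.574, 0.0061, 0.1176]
tcp_rot: [0.001, 0.652, 0.758, -0.0]
force: [-0.1, -1.3, 0.6]
opening: 0.0
grip_force: 0.5
```

```bash
python3 -m handwheel '[1,0,0,0.005,0,0,0, 1,0,0,0.005,0,0,0]'
```

```text
clock: 23.2
tcp_pos: [0.5735, 0.0066, 0.1154]
tcp_rot: [-0.001, 0.652, 0.758, -0.0]
force: [0.8, 1.0, 0.1]
opening: 0.0001
grip_force: 0.0
```

The lid has gone light. I'll follow it down gently to the buffers.

```bash
python3 -m handwheel '[1,0,0,0.005,0,0,0, 1,0,0,0.005,0,0,0]'
python3 -m handwheel '[1,0,0,0.005,0,0,0, 1,0,0,0.005,0,0,0]'
```

```text
clock: 23.37
tcp_pos: [0.5735, 0.0066, 0.1144]
tcp_rot: [-0.001, 0.652, 0.758, -0.0]
force: [0.3, 0.9, 0.3]
opening: -0.0002
grip_force: 0.0
clock: 23.53
tcp_pos: [0.5737, 0.0065, 0.1139]
tcp_rot: [-0.0, 0.652, 0.758, -0.0]
force: [-0.6, -0.7, -0.4]
opening: 0.0
grip_force: 0.0
```

```bash
python3 -m handwheel '[1,0,0,0.005,0,0,0, 1,0,0,0.005,0,0,0]'
```

```text
clock: 23.7
tcp_pos: [0.5738, 0.0065, 0.1137]
tcp_rot: [0.0, 0.652, 0.758, 0.0]
force: [-0.6, -0.6, 2.2]
opening: -0.0001
grip_force: 1.3
```

```bash
python3 -m handwheel '[1,0,0,0.004,0,0,0, 1,0,0,0.004,0,0,0]'
```

```text
clock: 23.87
tcp_pos: [0.5739, 0.0065, 0.1136]
tcp_rot: [0.0, 0.652, 0.758, 0.0]
force: [-1.9, 0.9, 5.4]
opening: -0.0001
grip_force: 2.7
```

```bash
python3 -m handwheel '[1,0,0,0.005,0,0,0, 1,0,0,0.005,0,0,0]'
python3 -m handwheel '[1,0,0,-0.05,0,0,0, 1,0,0,-0.15,0,0,0, 1,0,0,-0.3,0,0,0, 1,0,0,-0.45,0,0,0, 1,0,0,-0.6,0,0,0, 1,0,0,-0.6,0,0,0, 1,0,0,-0.6,0,0,0, 1,0,0,-0.6,0,0,0]'
python3 - <<'E'
from h import *
u=np.array([-.149,.989,0]);H=np.array([.5555,.127,.083])
for c in ['scene','top','wrist']:
  s=snap(c,'l7%s.png'%c)
  for n in ['lid_edge','lid_press']:
   for d in r.tip_of(n,c)[:1]: p=np.array(d['centre'])-H;print(c,n,d['score'],p.round(3),np.arctan2(p[2],-p@u))
a=cv2.imread('pics/l6scene.png')[170:270,240:360];b=cv2.imread('pics/l7scene.png')[170:270,240:360]
cv2.imwrite('pics/cmp.png',cv2.resize(np.hstack([a,b]),(800,333),interpolation=cv2.INTER_CUBIC))
E
```

```text
clock: 24.03
tcp_pos: [0.5739, 0.0065, 0.1136]
tcp_rot: [0.0, 0.652, 0.758, 0.0]
force: [-4.2, 0.3, 8.6]
opening: 0.0001
grip_force: 4.4
clock: 24.7
tcp_pos: [0.5736, 0.0065, 0.231]
tcp_rot: [-0.0, 0.652, 0.758, -0.0]
force: [0.5, -0.4, 0.1]
opening: 0.0
grip_force: 0.0
scene lid_edge 0.81 [ 0.023 -0.146  0.003] 0.016931680195957196
scene lid_press 0.71 [ 0.021 -0.122  0.003] 0.024216922039017017
top lid_edge 0.59 [ 0.024 -0.148  0.006] 0.04013671044057124
top lid_press 0.7 [ 0.02  -0.125 -0.002] -0.01654090604700527
wrist lid_edge 0.71 [ 0.021 -0.144  0.007] 0.04742411720749612
wrist lid_press 0.93 [ 0.019 -0.122  0.003] 0.020166087000692143
```

View pics/cmp.png

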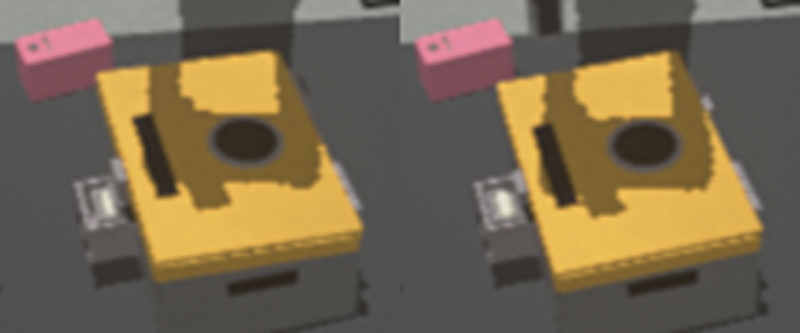

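The lid stayed down by itself. In the right-hand half, taken after the press, its front edge is clearly lower than before, and the felt travel was 9 mm with a snap. Handing in.

```bash
python3 -c "
from rig import r
print(r.hand_in())"
```

```text
the job is handed in; nothing more can be done
None
```

The red-banded pack was set down in the empty pocket, and the lid dropped by its own weight and was pressed shut with a felt snap at about 8 N. It stayed down with the robot clear, and the job is handed in; the hand-in gave no verdict.

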